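# Test a blade fuse in the loose fuse tester

### The job

Check the big blade fuse on the fuse tester: take it off its sloping rack, set it down lengthwise and flat in the recess on the tester's top without dropping it, let go of it, and only then turn the tester's knob clockwise until its pointer lines up with the raised mark. The tester is light and stands loose on smooth feet, so bear down on it through the knob while you turn, so that it neither spins nor slides away. Leave the other things on the ledge where they are.

Things in the scene. Friction and masses are not known exactly. Their poses are not given: they have to be found in the camera images.
- tester: Fuse tester: loose grey plastic box, 0.28 kg, 150 (its x) by 110 (y) by 55 mm high, on four smooth feet (friction about 0.4). Origin: centre of the underside, at ledge level; z up. Its front (-x) is within 0.4 rad of facing the robot. The flat top carries the knob in its front half and the recess in its rear half.
- recess (a point): Centre of the floor of the open rectangular recess in the tester's top, 35 mm behind (+x) its origin, 47.5 mm above the ledge. Floor 42 mm (x) by 88 mm (y); the walls, 7.5 mm high, end level with the flat top around it. Axes as the tester's: the fuse's length goes along y, either way round.
- knob_grip (a point): Point on the black knob's vertical axis, 15 mm above the tester's top (70 mm above the ledge) and 35 mm in front of the tester's origin; z up, x along the pointer. Knob: disc 42 mm across, 5 mm high; on it an upright bar with flat sides, 13 mm thick, 5 to 27 mm above the top, from x -19 to 25 mm; the long end with a steel line is the pointer.
- knob (a joint): Knob angle (rad), growing clockwise seen from above. At 0 the pointer is 45 degrees left (+y) of the tester's +x; it starts at 0 to 0.3. At 1.40 it points at the raised mark, a steel rib 12 mm long, 32 mm from the axis, 35 degrees right of +x. Range -0.1 to 2.0; stays where left; takes 0.34 N m to turn: with little force down the whole tester turns instead, 15 to 22 N down hold it.
- fuse: Big blade fuse, 0.15 kg: white ceramic block 46 mm long (y) by 28 mm wide (x) by 34 mm high (z), with a steel blade 15 mm long, 6 mm thick, 16 mm high out of each end at mid-height, 76 mm over all. Origin: centre of its underside. It lies on the sloping rack, so its z leans 30 degrees from vertical to the rack's -x, its length level.
- rack: Fixed grey fuse rack, left or right of the tester, within 0.4 rad of facing the robot: base 70 (x) by 110 mm (y), and a shelf 110 mm wide that slopes at 30 degrees, its low edge to -x. Origin at ledge level; the shelf is 40 mm above it, and the middle of the fuse's underside lies there. The fuse rests against a lip 7 mm high and 5 mm thick along the low edge; the shelf ends 24 mm up the slope from its middle.
- padlock: Bystander: stainless steel padlock lying flat, body 42 by 50 by 22 mm, shackle to its +x up to 52 mm from the origin, which is under the middle of the body.
- slim_fuse: Bystander: slim round ceramic fuse with steel caps, 14 mm across, 51 mm long along its x, lying; origin at ledge level under its middle.
- bumper: Bystander: blue hard silicone bumper block, 35 by 70 by 24 mm, origin under its middle, left of the tester's front.
- lamp: Bystander: red plastic emergency lamp, box 75 by 95 by 85 mm with a lens towards its -x (to 50 mm from the origin) and a handle on top to 116 mm; origin under its middle.
- screwdriver: Bystander: screwdriver lying along x at the far left; origin near its middle.
- tape: Bystander: black roll of tape lying flat, 90 mm across, 19 mm high, at the far right; origin under its middle.

How it is judged:
On the way, in this order (a step that is already met when the one before it is completed fails the run):
1. the fuse lies flat in the recess, let go of (z of fuse in the frame of recess between -0.004 and 0.004 m and horizontal distance between fuse and recess below 0.012 m and angle between fuse's own z axis and vertical below 0.1 rad and angle between the y axis of fuse and the y axis of tester, either way round below 0.3 rad and contact force between the fingers and fuse below 0.1 N), for 0.3 s.
2. the knob's pointer is turned to the raised mark, the fuse still in the recess (value of joint knob between 1.25 and 1.55 rad and z of fuse in the frame of recess between -0.004 and 0.004 m and horizontal distance between fuse and recess below 0.012 m and angle between fuse's own z axis and vertical below 0.1 rad and angle between the y axis of fuse and the y axis of tester, either way round below 0.3 rad), for 0.3 s.
At the end, for the whole second after the job is handed in: The fuse lies flat on the floor of the recess (within 12 mm of its centre, lengthwise), the knob reads 1.25 to 1.55 rad (pointer within 0.15 rad of the mark), the tester stands level with its recess and knob within 20 mm of where they began, and all is released and at rest (all of step 2 and distance of each of recess, knob_grip from where it was at the start of the episode below 0.02 m and angle between tester's own z axis and vertical below 0.05 rad and linear speed of each of tester, fuse below 0.02 m/s); the robot touches nothing.
It fails at once if the tester spins or slides (recess or knob axis more than 20 mm from where it began) (distance of any of recess, knob_grip from where it was at the start of the episode above 0.02 m).
It fails at once if the fuse is dropped (falls free faster than 0.6 m/s, about 2 cm of fall) (contact force between the fingers and fuse below 0.1 N and linear speed of fuse above 0.6 m/s).
It fails at once if a bystander is pushed more than 40 mm from its place (distance of any of padlock, slim_fuse, bumper, lamp, screwdriver, tape from where it was at the start of the episode above 0.04 m).
It also fails if it takes over 58 s, if anything falls off the work surface, if the arm or the gripper's body presses on something with over 40 N, if the wrist force passes 120 N, or if a joint passes its speed limit or range.

### The arm

A 6-joint arm with a two-finger parallel gripper is mounted at the origin on the work surface. World frame = base frame: x ahead of the robot, y to its left, z up, the work surface at z = 0. Lengths are in m, angles in rad, forces in N, time in s.
With the tool pointing down it reaches from about 0.25 to 0.775 m from the base axis. Payload 4 kg.
Tool frame: the origin (TCP) lies midway between the tips of the shut fingers; the grasp point (between the pads) lies 19 mm behind it (arm.hold_point_z is the distance from the TCP to the grasp point, in m); z points along the fingers, y is the line along which they close (so a half turn about z gives the same grasp; the last joint's range is limited). The gripper opens to 85 mm and grips with 20 to 120 N. Pads are 22 mm wide; open, the fingers measure 114 mm over their backs; the gripper's body (76 mm by 85 mm) begins 54 mm behind the grasp point. The pads swing forward as they close: fully open they stand 13 mm farther back than shut.
Start: joints at [1.142, 0.087, 1.371, -0, 1.684, -0.103], TCP at [0.176, 0.521, 0.231] pointing down, gripper open.
Joint ranges: [-3.1, 3.1], [-0.76, 2.03], [0.27, 2.55], [-1.08, 4.22], [0.17, 2.65], [-2.57, 2.57]. Speed limits (rad/s): [2.79, 2.79, 3.14, 3.14, 3.14, 3.14].

### API

Orientations are given as a rotation vector (axis times angle).
In Python, from station import arm gives the robot as it stands. The module is installed in compiled form; this text tells all that it offers.
- The arm moves only by the tool apply_moves, never from a script. Its argument "rows" is a list of rows, each a list of 7 numbers: the opening, from -1 (shut) to 1 (fully open), then the shift along the tool's x, y, z in mm, then the turn, a rotation vector about the tool's x, y, z in degrees. In form: [[gripper, x, y, z, rx, ry, rz], ...]. A call has 1 to 8 rows; each row shifts and turns the commanded pose from where the row before left it, along the tool's axes as they then stand; what a row does not reach is not made up. A row lasts 1/10 s, in which the tool goes at most 50 mm and 8.59 degrees, less where a joint would pass 70% of its speed; a pose out of reach is approached as far as the arm can. A call with a gripper value outside its range is refused whole. The fingers move at their own pace and stop on an object; "grip_force" is the grip in N (left out, the last holds). Time passes only in rows, so rows that do not move let the fingers close. It gives the time, the measured TCP pose, the force, the opening and the grip force at its end, in the units of the state.
- arm.get_state(): the state, without advancing time (a new reading comes with each control period).
- arm.snapshot(name): name is "side" or "top" or "wrist"; returns a dict with "img" (420x560x3 uint8, red, green, blue), "fov_y" (degrees; the focal length in pixels is half the picture's height over the tangent of half this angle, whatever the lens; pixels are square), "cx", "cy" (the principal point, pixels), "dist_coeffs" ([k1, k2, p1, p2, k3] as OpenCV has them; the pictures are not rectified), "view" (4x4, takes a point from world to camera coordinates). Camera axes: x right, y down, z forward; pixel columns grow to the right and rows downward; lengths in m; the calibration is good to about 2 mm. A picture is of the moment at which its call begins. There is no depth.
- arm.hand_in(): hands the job in; it is judged then, once.
Trained networks look in a picture, given as the dict that the camera call returned (one of the last four; its "shot" number tells which), for a name from the list of things; names that differ only in an ending like _2 or _b are one class to them, and where a whole thing is asked for, a point or a joint stands for the part that bears it (a point fixed in the world has none). Each returns a list of dicts, best first, with "score" (0 to 1); they miss things now and then, are a little off and sometimes report something else, mostly with a low value. They report only what shows in the picture. A call takes as long as a camera call.
- arm.silhouettes(name, picture): "pixels" (420x560 bool, what is visible of it) and "box" ([left, top, right, bottom] in pixels, round what is visible of it).
- arm.landmark_of(name, picture): "pixel" ([column, row] in pixels: a listed point, or the origin of a listed thing).
The state is a dict: "time_s": time; "qpos": joint angles; "joint_vel": joint speeds; "joint_efforts": joint torques, N m; "tcp_pos": TCP position; "orientation": TCP orientation; "ft_force": force on the tool from outside, world axes, zero at the start; "moment": the same for the moment, N m; "gripper_width": opening from 0.0 (shut) to 1.0 (fully open); "gripper_force": force on a finger pad.
Only numpy, scipy, OpenCV 4.12 (cv2) and the standard library are available. Lean on these libraries where they do the work, as an engineer would, in place of code of your own. Each camera call takes 0.05 s, during which the arm holds its last target. There are 200 camera calls.

## Working session

There is one attempt and no reset: what is moved stays moved. The work goes in short steps, Python scripts to look and compute and a tool call to move; the robot and the scene stay as the last step left them, time stands still between calls to the robot, and variables do not carry over. Pictures are saved under pics/ and viewed, at most 10 in all, crops included, and the job is handed in when it is done.

Besides the shell and the picture viewer there is one more tool, called as a command line: name --pt "numbers of a row" for each row, then --argument value for the rest. apply_moves: Moves the arm, as the interface text tells. Its arguments: {"type":"object","properties":{"rows":{"type":"array","items":{"type":"array","items":{"type":"number"}}},"grip_force":{"type":"number"}},"required":["rows"]}

```bash
mkdir -p pics; cat > h.py <<'E'
import numpy as np, cv2
from scipy.spatial.transform import Rotation as R
from station import arm
def K(s):
    f=210/np.tan(np.radians(s["fov_y"])/2); return np.array([[f,0,s["cx"]],[0,f,s["cy"]],[0,0,1.]])
def ray(s,p):
    u=cv2.undistortPoints(np.array([[p]],float),K(s),np.array(s["dist_coeffs"],float))[0,0]
    V=np.array(s["view"]);Rm=V[:3,:3];o=-Rm.T@V[:3,3]
    return o,Rm.T@np.array([u[0],u[1],1.])
def atz(s,p,z):
    o,d=ray(s,p); return o+d*(z-o[2])/d[2]
def proj(s,P):
    V=np.array(s["view"]); return cv2.projectPoints(np.atleast_2d(P).astype(float),cv2.Rodrigues(V[:3,:3])[0],V[:3,3],K(s),np.array(s["dist_coeffs"],float))[0][:,0]
def save(s,n): cv2.imwrite("pics/"+n+".png",s["img"][:,:,::-1])
E
python3 - <<'E'
from h import *
np.set_printoptions(precision=4,suppress=True)
st=arm.get_state();print({k:np.round(v,3) for k,v in st.items()},arm.hold_point_z)
ss={n:arm.snapshot(n) for n in("top","side")}
cv2.imwrite("pics/a.png",np.hstack([ss["top"]["img"],ss["side"]["img"]])[:,:,::-1])
for n,s in ss.items():
    save(s,n);V=np.array(s["view"]);print(n,s["fov_y"],-V[:3,:3].T@V[:3,3],V[2,:3])
    for k,z in(("tester",0),("recess",.0475),("knob_grip",.07),("fuse",.04),("rack",0),("padlock",0),("slim_fuse",0),("bumper",0),("lamp",0),("screwdriver",0),("tape",0)):
        for r in arm.landmark_of(k,s)[:2]: print(k,r["score"],r["pixel"],atz(s,r["pixel"],z)[:2])
E
```

```text
{'time_s': np.float64(0.0), 'qpos': array([ 1.142,  0.088,  1.372,  0.   ,  1.684, -0.103]), 'joint_vel': array([-0.001,  0.   , -0.001,  0.001,  0.   , -0.001]), 'joint_efforts': array([ -0.   , -35.187, -31.327,  -0.   ,   0.011,  -0.   ]), 'tcp_pos': array([0.176, 0.521, 0.23 ]), 'orientation': array([-0.509, -3.099,  0.003]), 'ft_force': array([0.086, 0.921, 0.558]), 'moment': array([0.038, 0.029, 0.038]), 'gripper_force': np.float64(0.0), 'gripper_width': np.float64(0.999)} 0.0187
top 47.5899397455294 [0.2862 0.0134 1.1986] [ 0.2003 -0.0013 -0.9797]
tester 0.78 [288.5, 195.1] [ 0.5745 -0.0204]
recess 0.92 [294.5, 177.6] [ 0.6077 -0.0355]
knob_grip 0.63 [287.8, 205.3] [ 0.5323 -0.0159]
fuse 0.69 [391.5, 234.3] [ 0.4587 -0.27  ]
rack 0.84 [390.4, 233.5] [ 0.4668 -0.2771]
padlock 0.81 [384.2, 182.7] [ 0.6009 -0.2709]
slim_fuse 0.56 [155.6, 250.1] [0.4406 0.3214]
bumper 0.95 [207.9, 256.8] [0.4201 0.1881]
lamp 0.93 [182.6, 166.0] [0.661  0.2554]
lamp 0.32 [290.7, 206.6] [ 0.544  -0.0251]
screwdriver 0.94 [107.5, 216.4] [0.5313 0.449 ]
tape 0.2 [157.0, 253.4] [0.4321 0.3177]
side 46.33093984697082 [-0.2091 -0.8796  0.9779] [ 0.5198  0.5971 -0.611 ]
tester 0.74 [208.3, 224.7] [0.421  0.1791]
tester 0.68 [286.1, 235.6] [ 0.5673 -0.0277]
recess 0.69 [296.2, 218.3] [ 0.6075 -0.0297]
recess 0.16 [193.5, 203.5] [0.418  0.2491]
knob_grip 0.6 [273.9, 219.5] [ 0.535  -0.0095]
fuse 0.62 [323.5, 285.7] [ 0.4703 -0.2795]
rack 0.93 [319.6, 292.8] [ 0.4725 -0.2653]
padlock 0.61 [352.9, 272.2] [ 0.5981 -0.2738]
bumper 0.62 [210.4, 222.4] [0.4328 0.1842]
lamp 0.85 [253.0, 185.0] [0.6675 0.2547]
screwdriver 0.59 [187.9, 175.7] [0.531  0.4644]
screwdriver 0.19 [352.5, 268.0] [ 0.6101 -0.2617]
tape 0.82 [362.9, 331.5] [ 0.4578 -0.4324]
```

View pics/top.png

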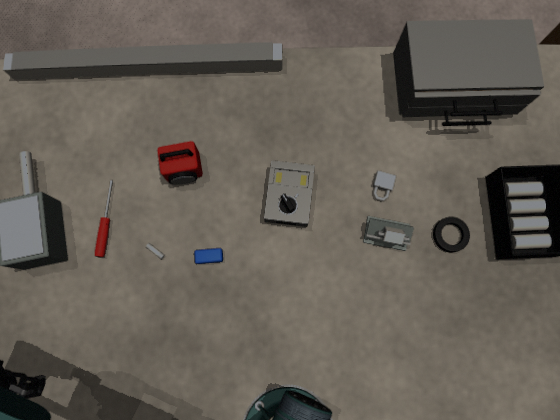

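View pics/side.png

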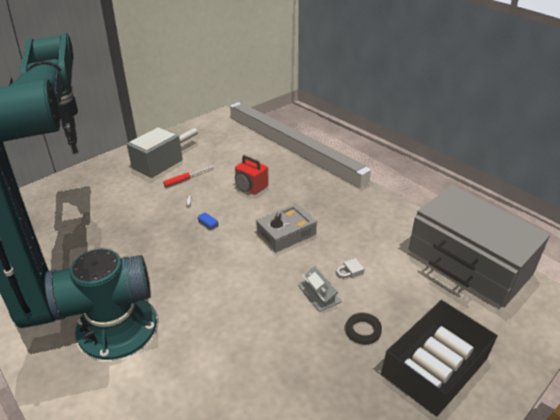

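The top view shows the tester near (289,195), with the pointer up-left, and the rack and fuse near (388,233). The padlock is at (384,184) and the tape at (451,234). I'll move the wrist camera over the tester and rack for a closer look.

```bash
cat >> h.py <<'E'
def down(az,tilt=0):
    # tool y along azimuth az, z down; tilt leans the tool z forwards along +az
    y=np.array([np.cos(az),np.sin(az),0]);z=np.array([0,0,-1.]);x=np.cross(y,z)
    M=np.column_stack([x,y,z]); return R.from_rotvec(x*tilt)*R.from_matrix(M)
def plan(p,Rt,n=None,g=1,v=48,start=None,w=8.3):
    st=arm.get_state(); p0,R0=start or (np.array(st["tcp_pos"]),R.from_rotvec(st["orientation"]))
    p=np.array(p,float); rv=(R0.inv()*Rt).as_rotvec()
    n=n or max(1,int(np.ceil(max(np.linalg.norm(p-p0)*1e3/v,np.degrees(np.linalg.norm(rv))/w))))
    cp,cR=p0,R0
    for i in range(1,n+1):
        q=p0+(p-p0)*i/n; Q=R0*R.from_rotvec(rv*i/n)
        d=np.r_[cR.inv().apply(q-cp)*1e3,np.degrees((cR.inv()*Q).as_rotvec())].round(1)
        print([g]+[float(a)+0. for a in d],end=",\n" if i%8==0 else ",")
        cp=cp+cR.apply(d[:3]/1e3);cR=cR*R.from_rotvec(np.radians(d[3:]))
    print("end",cp.round(4),cR.as_rotvec().round(3)); return cp,cR
E
python3 - <<'E'
from h import *
plan([.47,-.14,.32],down(-.15))
E
```

```text
[1, -30.6, -33.3, -5.5, 0.0, 0.0, 5.0],[1, -33.4, -30.4, -5.6, 0.0, 0.0, 5.0],[1, -36.0, -27.5, -5.5, 0.0, 0.0, 5.0],[1, -38.2, -24.2, -5.6, 0.0, 0.0, 5.0],[1, -40.1, -20.8, -5.5, 0.0, 0.0, 5.0],[1, -41.8, -17.2, -5.6, 0.0, 0.0, 5.0],[1, -43.2, -13.4, -5.5, 0.0, 0.0, 5.0],[1, -44.2, -9.7, -5.5, 0.0, 0.0, 5.0],
[1, -44.8, -5.8, -5.6, 0.0, 0.0, 5.0],[1, -45.2, -1.9, -5.5, 0.0, 0.0, 5.0],[1, -45.2, 2.1, -5.6, 0.0, 0.0, 5.0],[1, -44.8, 6.0, -5.5, 0.0, 0.0, 4.9],[1, -44.1, 9.8, -5.6, 0.0, 0.0, 5.0],[1, -43.1, 13.7, -5.5, 0.0, 0.0, 5.0],[1, -41.8, 17.3, -5.6, 0.0, 0.0, 5.0],[1, -40.1, 20.9, -5.5, 0.0, 0.0, 5.0],
end [ 0.47 -0.14  0.32] [-2.381 -2.049 -0.   ]
```

apply_moves --pt "1 -31 -33 -6 0 0 5" --pt "1 -33 -30 -6 0 0 5" --pt "1 -36 -27 -6 0 0 5" --pt "1 -38 -24 -6 0 0 5" --pt "1 -40 -21 -6 0 0 5" --pt "1 -42 -17 -6 0 0 5" --pt "1 -43 -13 -6 0 0 5" --pt "1 -44 -10 -6 0 0 5"

```text
time_s: 2.0
tcp_pos: [0.3237, 0.1906, 0.2798]
orientation: [1.543, 2.736, 0.002]
ft_force: [1.4, 0.2, -0.1]
gripper_width: 0.997
gripper_force: 0.0
```

apply_moves --pt "1 -45 -6 -6 0 0 5" --pt "1 -45 -2 -6 0 0 5" --pt "1 -45 2 -6 0 0 5" --pt "1 -45 6 -6 0 0 5" --pt "1 -44 10 -6 0 0 5" --pt "1 -43 14 -6 0 0 5" --pt "1 -42 17 -6 0 0 5" --pt "1 -40 21 -6 0 0 5"

```text
time_s: 2.8
tcp_pos: [0.4703, -0.1404, 0.3277]
orientation: [2.387, 2.042, 0.001]
ft_force: [1.5, 0.4, 0.5]
gripper_width: 1.0
gripper_force: 0.0
```

apply_moves --pt "1 0 0 0 0 0 0" --pt "1 0 0 0 0 0 0"

```text
time_s: 3.0
tcp_pos: [0.47, -0.1391, 0.3268]
orientation: [-2.383, -2.045, 0.0]
ft_force: [1.0, 0.3, 0.4]
gripper_width: 1.001
gripper_force: 0.0
```

```bash
python3 - <<'E'
from h import *
np.set_printoptions(precision=4,suppress=True)
s=arm.snapshot("wrist");save(s,"w1");V=np.array(s["view"]);print(arm.get_state()["tcp_pos"],s["fov_y"],-V[:3,:3].T@V[:3,3],V[:3,:3])
for k,z in(("tester",0),("recess",.0475),("knob_grip",.07),("fuse",.04),("rack",0),("padlock",0)):
    for r in arm.landmark_of(k,s)[:2]: print(k,r["score"],r["pixel"],atz(s,r["pixel"],z)[:2])
E
```

```text
[ 0.4698 -0.1382  0.3271] 71.43618952349468 [ 0.4807 -0.0696  0.4699] [[ 0.9883 -0.1524 -0.0009]
 [-0.1463 -0.9505  0.2741]
 [-0.0426 -0.2708 -0.9617]]
recess 0.66 [376.3, 69.0] [ 0.6128 -0.0209]
knob_grip 0.65 [322.5, 73.3] [ 0.5387 -0.018 ]
fuse 0.73 [292.4, 252.6] [ 0.465  -0.2694]
rack 0.68 [290.0, 239.4] [ 0.463  -0.2627]
padlock 0.64 [372.7, 233.9] [ 0.6048 -0.2742]
padlock 0.37 [301.4, 319.4] [ 0.4606 -0.4256]
```

View pics/w1.png

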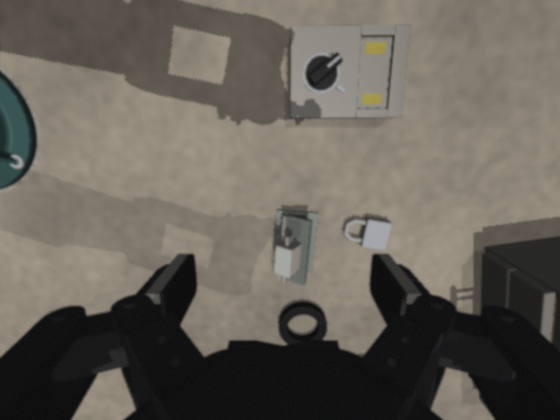

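The wrist view shows the tester at (350,72): knob at (322,73), pointer up-right, recess at (376,70). The rack is at (295,245) with the fuse partly in shadow, its lit white part at (285,260). I'll look at the rack and tester from closer up.

```bash
python3 - <<'E'
from h import *
s=plan([.46,-.345,.25],down(-.15))
E
```

```text
[1, -41.3, 4.2, 15.5, 0.0, 0.0, 0.0],[1, -41.4, 4.3, 15.6, 0.0, 0.0, 0.0],[1, -41.3, 4.2, 15.5, 0.0, 0.0, 0.0],[1, -41.4, 4.3, 15.6, 0.0, 0.0, 0.0],[1, -41.3, 4.2, 15.5, 0.0, 0.0, 0.0],end [ 0.46  -0.345  0.25 ] [2.381e+00 2.049e+00 1.000e-03]
```

apply_moves --pt "1 -41 4 15 0 0 0" --pt "1 -41 4 16 0 0 0" --pt "1 -42 4 15 0 0 0" --pt "1 -41 4 16 0 0 0" --pt "1 -41 4 15 0 0 0" --pt "1 0 0 0 0 0 0" --pt "1 0 0 0 0 0 0"

```text
time_s: 4.05
tcp_pos: [0.4584, -0.345, 0.2494]
orientation: [-2.382, -2.045, -0.001]
ft_force: [0.4, 0.4, 0.6]
gripper_width: 1.0
gripper_force: 0.0
```

```bash
python3 - <<'E'
from h import *
np.set_printoptions(precision=4,suppress=True)
s=arm.snapshot("wrist");save(s,"w2")
import pickle;pickle.dump(s,open("w2.pkl","wb"))
for k,z in(("fuse",.04),("rack",0),("recess",.0475),("knob_grip",.07)):
    for r in arm.landmark_of(k,s)[:2]: print(k,r["score"],r["pixel"],atz(s,r["pixel"],z)[:2])
for r in arm.silhouettes("fuse",s)[:1]: 
    print(r["score"],r["box"]);b=r["box"]
for r in arm.silhouettes("rack",s)[:1]: print(r["score"],r["box"])
l,t,rr,bb=[int(v) for v in b]
l0,t0=max(0,l-70),max(0,t-70)
c=s["img"][t0:t0+220,l0:l0+260,::-1]
c=np.clip(255*(c/255.)**.5,0,255).astype(np.uint8)
print(l0,t0);cv2.imwrite("pics/w2c.png",cv2.resize(c,None,fx=2.7,fy=2.7,interpolation=cv2.INTER_CUBIC))
E
```

```text
fuse 0.57 [277.8, 119.5] [ 0.4635 -0.2706]
rack 0.78 [280.7, 114.9] [ 0.4674 -0.2651]
0.65 [250.1, 81.9, 291.9, 155.9]
0.62 [253.5, 62.9, 316.2, 164.4]
180 11
```

View pics/w2c.png

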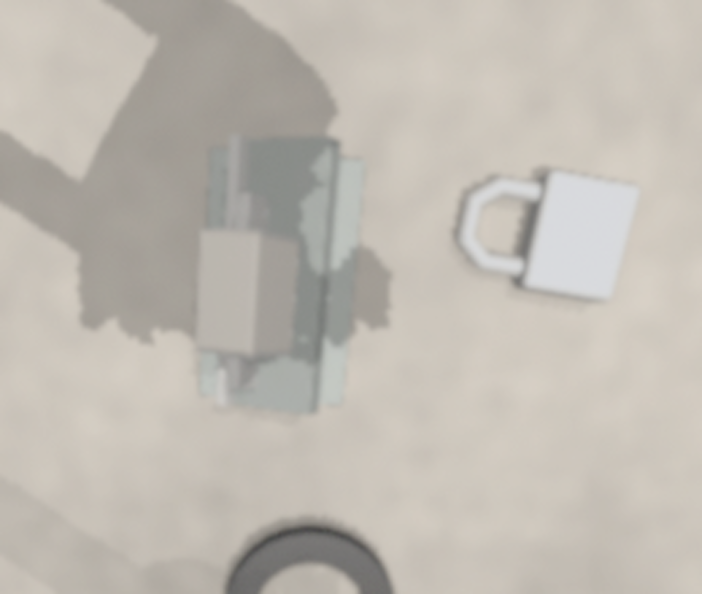

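The crop shows the fuse clearly. Its top-face corners are at crop px (202,231), (262,232), (255,353) and (197,350), and the shelf's upper edge runs (338,138) to (317,412). I'll fit the rack and fuse pose to these points, then move to look at the tester.

```bash
python3 - <<'E'
from h import *
import pickle
from scipy.optimize import least_squares
np.set_printoptions(precision=4,suppress=True)
s=pickle.load(open("w2.pkl","rb"))
c=np.cos(np.pi/6)
S=lambda P:np.column_stack([c*P[:,0]-.5*P[:,2],P[:,1],.5*P[:,0]+c*P[:,2]+40])/1e3
def fit(P,pix,full=False):
    P=S(np.array(P,float));pix=np.array(pix)/2.7+[180,11]
    def f(q):
        X=R.from_euler("z",q[2]).apply(P)+[q[0],q[1],0]; return (proj(s,X)-pix).ravel()
    r=least_squares(f,[.463,-.268,-.1]);print(r.x,"rms",np.sqrt(np.mean(r.fun**2)));print(r.fun.reshape(-1,2))
F=[[-14,23,34],[14,23,34],[14,-23,34],[-14,-23,34],[14,23,0],[14,-23,0]]
fp=[[202,231],[262,232],[255,353],[197,350],[296,238],[291,356]]
Rk=[[24,55,0],[24,-55,0],[-19,55,7],[-19,-55,7]]; rp=[[338,138],[317,412],[211,145],[198,395]]
fit(F,fp);fit(Rk[:2],rp[:2]);fit(Rk,rp);fit(F+Rk[:2],fp+rp[:2])
print("to tester");plan([.53,-.09,.25],down(-.15))
E
```

```text
[ 0.4658 -0.2723 -0.2119] rms 1.060252091690516
[[-1.2583 -0.3381]
 [-0.9448 -0.4075]
 [-0.6477  1.0272]
 [-0.7113 -0.0216]
 [ 2.3321  0.6542]
 [ 1.4795 -0.8346]]
[ 0.4697 -0.266  -0.2151] rms 0.8141371149598341
[[ 0.0705 -1.034 ]
 [-0.0787  1.2534]]
[ 0.4644 -0.2652 -0.2209] rms 3.957009734482578
[[-4.7163 -0.9167]
 [-4.979   1.3105]
 [ 4.8889 -3.4306]
 [ 5.2313  3.5545]]
[ 0.4668 -0.2708 -0.1882] rms 2.2859251745436944
[[-1.1047 -1.3472]
 [-0.7397 -2.0665]
 [ 0.5766 -0.4449]
 [ 0.4251 -0.9023]
 [ 2.5614 -1.2408]
 [ 2.6387 -2.5405]
 [-3.3806  3.6522]
 [-0.6611  5.2447]]
to tester
[1, 43.7, 5.4, 0.2, 0.0, 0.0, 0.0],[1, 43.6, 5.3, 0.2, 0.0, 0.0, 0.0],[1, 43.7, 5.4, 0.2, 0.0, 0.0, 0.0],[1, 43.6, 5.3, 0.2, 0.1, 0.0, 0.0],[1, 43.7, 5.4, 0.1, 0.0, 0.0, 0.0],[1, 43.6, 5.3, 0.2, 0.0, 0.0, 0.0],end [ 0.53 -0.09  0.25] [ 2.381  2.049 -0.001]
```

```bash
python3 - <<'E'
from h import *
f=np.array([.466,-.272,.04]);Rt=down(-.21,-np.pi/6);zf=-Rt.apply([0,0,1]);print(zf)
s=plan(f+.098*zf,Rt)
plan(f+.008*zf,Rt,start=s,v=25)
E
```

```text
[-0.48901546  0.10422995  0.8660254 ]
[1, 18.9, -13.3, 31.6, -7.5, -0.2, 0.8],[1, 18.7, -17.5, 29.5, -7.5, -0.2, 0.9],[1, 18.6, -21.6, 26.8, -7.4, -0.3, 0.8],[1, 18.4, -25.0, 23.8, -7.5, -0.2, 0.9],end [ 0.4181 -0.2618  0.1249] [2.098 1.697 0.454]
[1, 0.0, 0.0, 22.5, 0.0, 0.0, 0.0],[1, 0.0, 0.0, 22.5, 0.0, 0.0, 0.0],[1, 0.0, 0.0, 22.5, 0.0, 0.0, 0.0],[1, 0.0, 0.0, 22.5, 0.0, 0.0, 0.0],end [ 0.4621 -0.2712  0.0469] [2.098 1.697 0.454]
```

apply_moves --pt "1 19 -13 31 -7.5 -0.2 0.8" --pt "1 19 -17 29 -7.5 -0.2 0.9" --pt "1 19 -22 27 -7.5 -0.2 0.8" --pt "1 18 -25 24 -7.5 -0.2 0.9" --pt "1 0 0 0 0 0 0" --pt "1 0 0 0 0 0 0" --grip_force 30

```text
time_s: 5.0
tcp_pos: [0.412, -0.2546, 0.1132]
orientation: [2.119, 1.706, 0.458]
ft_force: [1.3, -0.3, 2.2]
gripper_width: 0.999
gripper_force: 0.0
```

```bash
python3 - <<'E'
from h import *
f=np.array([.466,-.272,.04]);Rt=down(-.21,-np.pi/6);zf=-Rt.apply([0,0,1])
s=arm.snapshot("wrist");save(s,"w3");print(s["img"].mean())
for k in("fuse","rack"):
    for r in arm.landmark_of(k,s)[:1]: print(k,r["score"],r["pixel"],proj(s,f))
plan(f+.008*zf,Rt,v=25)
E
```

```text
97.80621882086167
fuse 0.66 [298.1, 217.4] [[299.26181988 217.7859164 ]]
rack 0.69 [277.3, 199.4] [[299.26181988 217.7859164 ]]
[1, 1.1, -2.3, 23.5, 0.1, 0.1, 0.0],[1, 1.0, -2.2, 23.5, 0.2, 0.1, 0.1],[1, 1.0, -2.1, 23.6, 0.1, 0.0, 0.0],[1, 1.0, -2.1, 23.5, 0.2, 0.1, 0.0],end [ 0.4621 -0.2711  0.0469] [2.098 1.698 0.454]
```

View pics/w3.png

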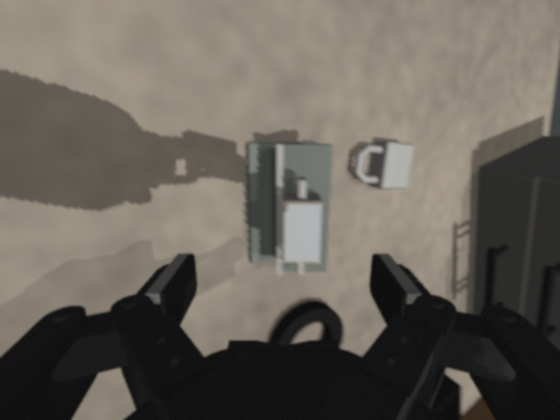

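In this view the ceramic top face has corners near (287,201), (322,201), (322,262) and (285,262), squarely aligned with the fingers. I'll refit the pose from it and recheck the settled arm pose.

```bash
python3 - <<'E'
from h import *
from scipy.optimize import least_squares
s=arm.snapshot("wrist")
st=arm.get_state();print(st["time_s"],np.round(st["tcp_pos"],4),np.round(st["joint_vel"],3))
Rt=R.from_rotvec(st["orientation"])
g=cv2.cvtColor(s["img"],cv2.COLOR_RGB2GRAY);m=(g>165).astype(np.uint8);m[:195]=0;m[270:]=0;m[:,:270]=0;m[:,330:]=0
m=cv2.morphologyEx(m,cv2.MORPH_OPEN,np.ones((15,15)))
ct=max(cv2.findContours(m,0,2)[0],key=cv2.contourArea);print(cv2.minAreaRect(ct))
b=cv2.boxPoints(cv2.minAreaRect(ct));
c=np.cos(np.pi/6);P=np.array([[-14,23],[14,23],[14,-23],[-14,-23]])
P=np.column_stack([c*P[:,0]-17,P[:,1],.5*P[:,0]+c*34+40])/1e3
b=b[np.argsort(b[:,1])];b=np.array(sorted(b[:2],key=lambda p:p[0])+sorted(b[2:],key=lambda p:-p[0]));print(b.round(1))
f=lambda q:(proj(s,R.from_euler("z",q[2]).apply(P)+[q[0],q[1],0])-b).ravel()
r=least_squares(f,[.466,-.27,-.2]);print(r.x.round(4),r.fun.reshape(-1,2).round(1))
E
```

```text
5.2 [ 0.4225 -0.267   0.1334] [-0.     0.006 -0.006  0.     0.006 -0.003]
((278.5, 220.0), (42.0, 17.0), 90.0)
[[270. 199.]
 [287. 199.]
 [287. 241.]
 [270. 241.]]
[ 0.4717 -0.2798 -0.1539] [[-10.8  -5.2]
 [  9.4  -7. ]
 [ 11.3   6.4]
 [ -6.7   8.1]]
```

apply_moves --pt "1 0 0 0 0 0 0" --pt "1 0 0 0 0 0 0"

```text
time_s: 5.4
tcp_pos: [0.4204, -0.2645, 0.1289]
orientation: [2.094, 1.694, 0.456]
ft_force: [0.3, 1.0, 0.6]
gripper_width: 1.003
gripper_force: 0.0
```

```bash
python3 - <<'E'
from h import *
import pickle
for i in range(2):
    s=arm.snapshot("wrist"); st=arm.get_state();V=np.array(s["view"])
    print(st["time_s"],np.round(st["tcp_pos"],4),np.round(st["orientation"],3),np.round(st["qpos"],4),(-V[:3,:3].T@V[:3,3]).round(4))
pickle.dump(s,open("w4.pkl","wb"))
for r in arm.landmark_of("fuse",s)[:1]: print(r["pixel"],atz(s,r["pixel"],.04))
r=arm.silhouettes("fuse",s)[0];l,t,_,_=[int(v)-25 for v in r["box"]];print(r["box"],l,t)
cv2.imwrite("pics/w4c.png",cv2.resize(s["img"][t:t+150,l:l+140,::-1],None,fx=4,fy=4,interpolation=cv2.INTER_CUBIC))
E
```

```text
5.45 [ 0.4198 -0.2639  0.1277] [2.096 1.695 0.456] [-0.8867 -0.3121  2.0271  0.3745  1.0324 -0.8052] [ 0.3647 -0.1803  0.2524]
5.5 [ 0.4193 -0.2633  0.1267] [2.097 1.695 0.457] [-0.8868 -0.3122  2.0289  0.3746  1.0322 -0.8052] [ 0.3643 -0.1798  0.2513]
[276.3, 206.0] [ 0.46380143 -0.27166891  0.04      ]
[256.4, 163.3, 294.0, 260.9] 231 138
```

View pics/w4c.png

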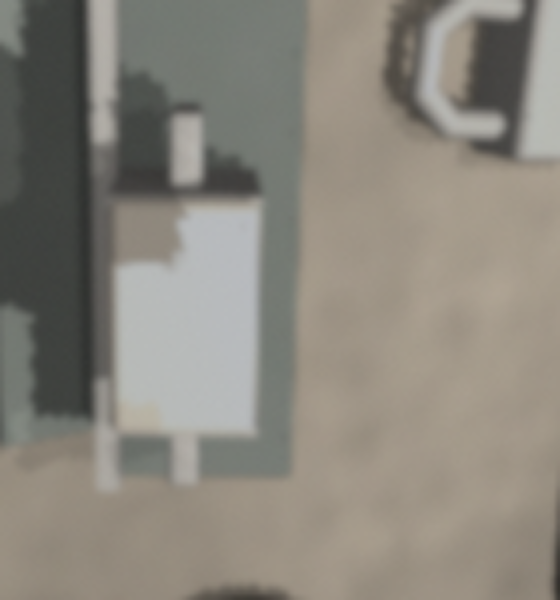

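The fuse is sharp here, with top-face corners at crop px (114,200), (262,197), (256,435) and (118,433).

```bash
python3 - <<'E'
from h import *
import pickle
from scipy.optimize import least_squares
s=pickle.load(open("w4.pkl","rb"))
b=np.array([[114,200],[262,197],[256,435],[118,433]])/4+[231,138]
c=np.cos(np.pi/6);P=np.array([[-14,23],[14,23],[14,-23],[-14,-23]])
P=np.column_stack([c*P[:,0]-17,P[:,1],.5*P[:,0]+c*34+40])/1e3
f=lambda q:(proj(s,R.from_euler("z",q[2]).apply(P)+[q[0],q[1],q[3]])-b).ravel()
r=least_squares(f,[.466,-.27,-.2,0]);print(r.x.round(4),r.fun.round(1))
r=least_squares(lambda q:f(np.r_[q,0]),[.466,-.27,-.2]);print(r.x.round(4),r.fun.round(1))
q=r.x;F=np.r_[q[:2],.04];Rt=down(q[2],-np.pi/6);zf=-Rt.apply([0,0,1])
plan(F+.008*zf,Rt,v=20)
E
```

```text
[ 0.4663 -0.2726 -0.2193 -0.0011] [-0.6 -0.1  0.5  0.9  0.8 -0.6 -0.7 -0.3]
[ 0.4658 -0.2721 -0.2184] [-0.7 -0.2  0.7  0.7  1.  -0.4 -0.8 -0.1]
[1, 0.1, -0.2, 18.0, 0.0, -0.1, 0.1],[1, 0.1, -0.2, 18.0, 0.0, 0.0, 0.0],[1, 0.1, -0.2, 18.0, 0.0, -0.1, 0.1],[1, 0.2, -0.2, 18.0, 0.0, 0.0, 0.0],[1, 0.1, -0.2, 18.0, 0.0, -0.1, 0.1],end [ 0.4619 -0.2713  0.0469] [2.103 1.688 0.452]
```

apply_moves --pt "1 0 0 16 0 0 0" --pt "1 0 0 16 0 0 0" --pt "1 0 0 16 0 0 0" --pt "1 0 0 14 0 0 0" --pt "1 0 0 12 0 0 0" --pt "1 0 0 9 0 0 0.5" --pt "1 0 0 5 0 0 0" --pt "1 0 0 2 0 0 0"

```text
time_s: 6.4
tcp_pos: [0.4623, -0.2712, 0.0462]
orientation: [2.108, 1.688, 0.46]
ft_force: [0.1, -0.1, -0.1]
gripper_width: 0.998
gripper_force: 0.0
```

apply_moves --pt "1 0 0 0 0 0 0" --pt "1 0 0 0 0 0 0" --pt "1 0 0 0 0 0 0" --pt "1 0 0 0 0 0 0"

```text
time_s: 6.8
tcp_pos: [0.4623, -0.2715, 0.0473]
orientation: [2.107, 1.687, 0.46]
ft_force: [0.1, -0.5, 0.4]
gripper_width: 1.0
gripper_force: 0.0
```

Good; closing.

apply_moves --pt "-1 0 0 0 0 0 0" --pt "-1 0 0 0 0 0 0" --pt "-1 0 0 0 0 0 0" --pt "-1 0 0 0 0 0 0" --pt "-1 0 0 0 0 0 0" --pt "-1 0 0 0 0 0 0" --grip_force 50

```text
time_s: 7.4
tcp_pos: [0.4622, -0.2714, 0.0469]
orientation: [2.108, 1.687, 0.459]
ft_force: [-2.3, -0.0, 2.6]
gripper_width: 0.318
gripper_force: 50.2
```

apply_moves --pt "-1 0 0 0 0 0 0" --pt "-1 0 0 0 0 0 0" --pt "-1 0 0 0 0 0 0"

```text
time_s: 7.7
tcp_pos: [0.4622, -0.2714, 0.0469]
orientation: [2.108, 1.687, 0.459]
ft_force: [-3.5, 0.8, 4.2]
gripper_width: 0.317
gripper_force: 50.3
```

```bash
python3 - <<'E'
from h import *
st=arm.get_state();Rt=R.from_rotvec(st["orientation"]);p=np.array(st["tcp_pos"])
s=plan(p-.06*Rt.apply([0,0,1]),Rt,g=-1,v=15)
plan([.53,-.13,.27],down(-.2),g=-1,start=s,v=30,w=5)
E
```

```text
[-1, 0.0, 0.0, -12.0, 0.0, 0.0, 0.0],[-1, 0.0, 0.0, -12.0, 0.0, 0.0, 0.0],[-1, 0.0, 0.0, -12.0, 0.0, 0.0, 0.0],[-1, 0.0, 0.0, -12.0, 0.0, 0.0, 0.0],[-1, 0.0, 0.0, -12.0, 0.0, 0.0, 0.0],end [ 0.4329 -0.2652  0.0989] [2.108 1.687 0.459]
[-1, 19.3, 17.7, -14.3, 3.8, 0.0, -0.1],[-1, 19.2, 16.8, -15.5, 3.7, 0.0, -0.2],[-1, 19.2, 15.8, -16.5, 3.8, 0.0, -0.1],[-1, 19.2, 14.7, -17.5, 3.7, 0.0, -0.2],[-1, 19.1, 13.6, -18.5, 3.8, 0.0, -0.1],[-1, 19.1, 12.4, -19.3, 3.7, -0.1, -0.2],[-1, 19.0, 11.2, -20.1, 3.8, 0.0, -0.1],[-1, 19.0, 9.8, -20.8, 3.7, 0.0, -0.2],
end [ 0.53 -0.13  0.27] [ 2.431  1.989 -0.   ]
```

apply_moves --pt "-1 0 0 -5 0 0 0" --pt "-1 0 0 -10 0 0 0" --pt "-1 0 0 -12 0 0 0" --pt "-1 0 0 -13 0 0 0" --pt "-1 0 0 -12 0 0 0" --pt "-1 0 0 -8 0 0 0"

```text
time_s: 8.3
tcp_pos: [0.4326, -0.2654, 0.1004]
orientation: [2.106, 1.686, 0.459]
ft_force: [-0.4, -0.8, -0.0]
gripper_width: 0.32
gripper_force: 49.6
```

apply_moves --pt "-1 19 18 -14 3.8 0 -0.1" --pt "-1 19 17 -15 3.7 0 -0.2" --pt "-1 19 16 -16 3.8 0 -0.1" --pt "-1 19 15 -17 3.7 0 -0.2" --pt "-1 19 14 -18 3.8 0 -0.1" --pt "-1 19 12 -19 3.7 0 -0.2" --pt "-1 19 11 -20 3.8 0 -0.1" --pt "-1 19 10 -20 3.7 0 -0.2"

```text
time_s: 9.1
tcp_pos: [0.5319, -0.1307, 0.2687]
orientation: [-2.43, -1.989, -0.0]
ft_force: [0.5, -0.6, -0.4]
gripper_width: 0.322
gripper_force: 49.8
```

apply_moves --pt "-1 0 0 0 0 0 0" --pt "-1 0 0 0 0 0 0" --pt "-1 0 0 0 0 0 0" --pt "-1 0 0 0 0 0 0" --pt "-1 0 0 0 0 0 0"

```text
time_s: 9.6
tcp_pos: [0.5306, -0.1318, 0.2664]
orientation: [-2.431, -1.987, -0.001]
ft_force: [-0.3, 0.0, -0.7]
gripper_width: 0.319
gripper_force: 50.0
```

```bash
python3 - <<'E'
from h import *
import pickle
s=arm.snapshot("wrist");pickle.dump(s,open("w5.pkl","wb"));st=arm.get_state();print(np.round(st["tcp_pos"],4),st["orientation"],st["qpos"])
for k,z in(("recess",.0475),("knob_grip",.07),("fuse",0)):
    for r in arm.landmark_of(k,s)[:1]: print(k,r["score"],r["pixel"],atz(s,r["pixel"],z)[:2])
i=s["img"][:,:,::-1];i=np.clip(255*(i/255.)**.7,0,255).astype(np.uint8)
cv2.imwrite("pics/w5.png",cv2.resize(i,(784,588),interpolation=cv2.INTER_CUBIC))
E
```

```text
[ 0.5308 -0.1318  0.2666] [-2.43115212e+00 -1.98773383e+00 -1.31635705e-03] [-3.47969704e-01  7.65874589e-02  1.31280129e+00  1.39652999e-03
  1.75287073e+00 -1.47694520e-01]
recess 0.89 [335.1, 78.4] [ 0.61264733 -0.02679948]
knob_grip 0.68 [267.2, 79.3] [ 0.53684276 -0.01536203]
fuse 0.95 [285.2, 252.5] [ 0.50996495 -0.2497773 ]
```

View pics/w5.png

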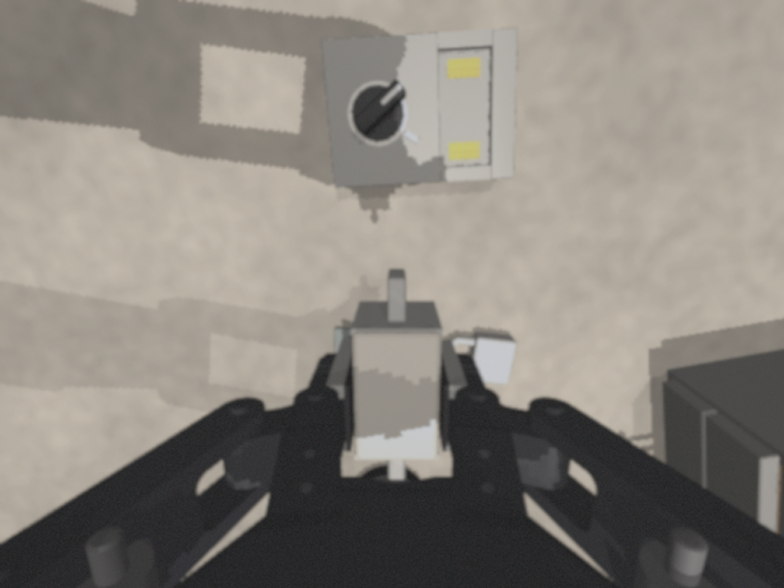

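The tester top outline corners are about (322,40), (517,29), (513,178) and (334,186) in this 1.4x picture. The recess rim is (440,50), (491,48), (490,165) and (446,167), and the knob is at (377,112). The fuse hangs squarely in the fingers. I'll fit the tester pose and the fuse-in-hand offset.

```bash
cat > fit.py <<'E'
from h import *
import pickle
from scipy.optimize import least_squares
def run():
    s=pickle.load(open("w5.pkl","rb"))
    P=np.array([[-75,55,55],[75,55,55],[75,-55,55],[-75,-55,55],[14,44,55],[56,44,55],[56,-44,55],[14,-44,55]])/1e3
    b=np.array([[322,40],[517,29],[513,178],[334,186],[440,50],[491,48],[490,165],[446,167]])/1.4
    f=lambda q:(proj(s,R.from_euler("z",q[2]).apply(P)+[q[0],q[1],0])-b).ravel()
    r=least_squares(f,[.575,-.02,-.15]);print(r.x.round(4),r.fun.reshape(-1,2).round(1).tolist())
    r=least_squares(f,r.x,loss="soft_l1");print("robust",r.x.round(4))
    return s,r.x
E
python3 - <<'E'
from fit import *
s,q=run()
Rz=R.from_euler("z",q[2]);print("recess",Rz.apply([.035,0,0])[:2]+q[:2],"knob",Rz.apply([-.035,0,0])[:2]+q[:2])
# knob pointer tip
a=atz(s,np.array([402,87])/1.4,.082);k=Rz.apply([-.035,0,0])+np.r_[q[:2],.082];d=(a-k);print("pointer",np.linalg.norm(d[:2]),"theta",np.pi/4-(np.arctan2(d[1],d[0])-q[2]))
# fuse in tool frame: x offset,z of underside, yaw
st=arm.get_state();Rt=R.from_rotvec(st["orientation"]);p=np.array(st["tcp_pos"])
# tool x ~ +y end ; fuse z=-tool z
# points: x along tool x, y tool y, h height above underside
Q=np.array([[23,-14,34],[23,14,34],[38,-3,25],[38,3,25],[38,-3,9]])/1e3
b=np.array([[355,330],[439,330],[389,277],[405,277],[390,270]])/1.4
def g(o):
    X=R.from_euler("z",o[3]).apply(np.column_stack([Q[:,0],Q[:,1],-Q[:,2]]))+[o[0],o[1],o[2]]
    return (proj(s,p+Rt.apply(X))-b).ravel()
r=least_squares(g,[0,0,.008,0]);print("fuse in tool",r.x.round(4),r.fun.round(1))
E
```

```text
[ 0.574  -0.0218 -0.1509] [[-0.1, -0.3], [1.1, -0.5], [0.6, 0.3], [0.8, 1.2], [-1.1, -0.5], [1.5, -1.3], [0.9, 0.6], [-3.9, 1.1]]
robust [ 0.5736 -0.0217 -0.1533]
recess [ 0.60817131 -0.02701314] knob [ 0.53899213 -0.0163248 ]
pointer 0.02416006359439585 theta 0.1598352352115171
fuse in tool [-0.0029 -0.0004  0.0178  0.0015] [-0.1 -0.5  0.4 -0.5 -0.4  1.1  0.7  1.1 -0.6 -1.4]
```

```bash
python3 - <<'E'
from h import *
s=plan([.6084,-.0255,.12],down(-.152),g=-1,v=25,w=5)
E
```

```text
[-1, 14.9, 6.8, 18.4, 0.0, 0.0, -0.3],[-1, 14.9, 6.9, 18.4, 0.0, 0.0, -0.4],[-1, 14.8, 7.0, 18.4, 0.0, 0.0, -0.3],[-1, 14.7, 7.1, 18.4, 0.0, 0.0, -0.4],[-1, 14.8, 7.2, 18.3, 0.0, 0.0, -0.3],[-1, 14.6, 7.3, 18.4, 0.0, -0.1, -0.3],[-1, 14.7, 7.3, 18.4, 0.0, 0.0, -0.4],[-1, 14.7, 7.4, 18.4, 0.0, 0.0, -0.3],
end [ 0.6084 -0.0254  0.12  ] [ 2.384  2.046 -0.   ]
```

apply_moves --pt "-1 15 7 18 0 0 -0.3" --pt "-1 15 7 18 0 0 -0.4" --pt "-1 15 7 18 0 0 -0.3" --pt "-1 15 7 18 0 0 -0.4" --pt "-1 15 7 18 0 0 -0.3" --pt "-1 15 7 18 0 0 -0.3" --pt "-1 15 7 18 0 0 -0.4" --pt "-1 13 9 18 0 0 -0.3"

```text
time_s: 10.6
tcp_pos: [0.6099, -0.0247, 0.1224]
orientation: [-2.382, -2.047, -0.002]
ft_force: [0.4, -0.6, -1.2]
gripper_width: 0.319
gripper_force: 50.0
```

apply_moves --pt "-1 0 0 2 0 0 0" --pt "-1 0 0 0 0 0 0" --pt "-1 0 0 0 0 0 0" --pt "-1 0 0 0 0 0 0"

```text
time_s: 11.0
tcp_pos: [0.6101, -0.0262, 0.1228]
orientation: [2.383, 2.045, 0.004]
ft_force: [0.4, -0.1, -0.7]
gripper_width: 0.314
gripper_force: 49.9
```

```bash
python3 - <<'E'
from h import *
import pickle
s=arm.snapshot("wrist");t=arm.snapshot("side");st=arm.get_state();print(np.round(st["tcp_pos"],4),st["orientation"],np.round(st["ft_force"],2))
pickle.dump(s,open("w6.pkl","wb"))
for n,v in(("w",s),("s",t)):
    r=arm.silhouettes("fuse",v)[:1]; print(n,[(q["score"],q["box"]) for q in r])
Rt=R.from_rotvec(st["orientation"]);p=np.array(st["tcp_pos"])
for zz in(.008,.018):
    Q=np.array([[x,y,zz-h] for x in(-.023,.023) for y in(-.014,.014) for h in(0,.034)]+[[x,0,zz-h] for x in(-.038,.038) for h in(.009,.025)])
    X=proj(t,p+Rt.apply(Q));print(zz,"side box",X.min(0),X.max(0))
a=s["img"][:,:,::-1];b=cv2.resize(t["img"][170:280,210:357,::-1],(560,420),interpolation=cv2.INTER_CUBIC)
o=np.hstack([a[:,130:430],b[:,:480]]);cv2.imwrite("pics/w6.png",np.clip(255*(o/255.)**.7,0,255))
E
```

```text
[ 0.61   -0.026   0.1225] [2.38367797 2.04497473 0.00396492] [ 0.47  1.24 -1.99]
w [(0.76, [252.2, 190.6, 316.4, 343.0])]
s [(0.7, [295.7, 186.2, 302.7, 200.6])]
0.008 side box [287.96443709 185.22906248] [304.70282088 205.16198701]
0.018 side box [287.97105692 187.97886329] [304.63925827 207.87214077][ WARN:0@1.484] global loadsave.cpp:1063 imwrite_ Unsupported depth image for selected encoder is fallbacked to CV_8U.
```

View pics/w6.png

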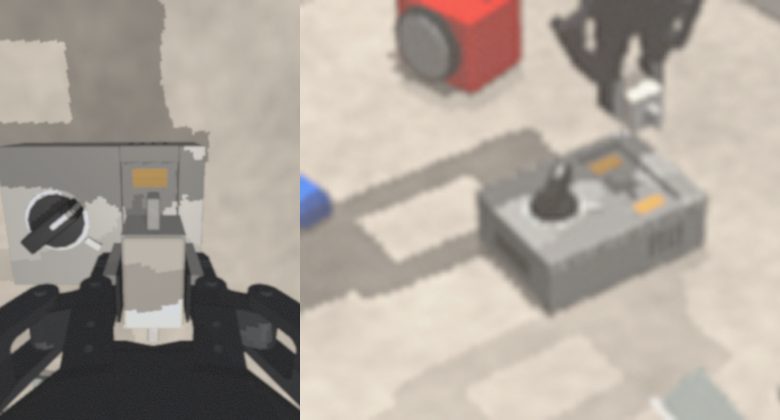

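The wrist view shows the fuse end above the recess: its top front edge is (253–314, 236) in full pixels, and the recess's far corners are (251,163) and (309,164). In the side view the fuse bottom is near row 203, which fits an 8 mm overhang. I'll check the fit numerically.

```bash
python3 - <<'E'
from fit import *
s,q=run();s=pickle.load(open("w6.pkl","rb"))
Rz=R.from_euler("z",q[2]);T=lambda P:Rz.apply(np.array(P)/1e3)+[q[0],q[1],0]
print("pred recess far",proj(s,T([[14,44,55],[56,44,55],[75,55,55]])).round(1).tolist(),"meas 251,163 309,164 336,145")
st=arm.get_state();Rt=R.from_rotvec(st["orientation"]);p=np.array(st["tcp_pos"])
print("tilt",Rt.apply([0,0,1]),"y",Rt.apply([0,1,0]))
for z in(.008,.018):
    print(z,proj(s,p+Rt.apply([[.023,-.014,z-.034],[.023,.014,z-.034],[.038,0,z-.025]])).round(1).tolist(),"meas 253,236 314,236 blade 284,192")
rc=T([[35,0,47.5]])[0];print("target",rc,"delta in tool",(Rt.inv().apply(rc-p)*1e3).round(1))
E
```

```text
[ 0.574  -0.0218 -0.1509] [[-0.1, -0.3], [1.1, -0.5], [0.6, 0.3], [0.8, 1.2], [-1.1, -0.5], [1.5, -1.3], [0.9, 0.6], [-3.9, 1.1]]
robust [ 0.5736 -0.0217 -0.1533]
pred recess far [[251.1, 162.8], [309.4, 162.7], [336.6, 147.2]] meas 251,163 309,164 336,145
tilt [ 0.00175204  0.00110613 -0.99999785] y [ 0.98840977 -0.15180145  0.00156383]
0.008 [[250.1, 236.4], [314.9, 236.3], [282.5, 197.5]] meas 253,236 314,236 blade 284,192
0.018 [[252.4, 228.3], [312.6, 228.2], [282.5, 192.4]] meas 253,236 314,236 blade 284,192
target [ 0.60817131 -0.02701314  0.0475    ] delta in tool [-1.6 -1.6 74.5]
```

apply_moves --pt "-1 -1 -1 6 0 0 0" --pt "-1 -0.5 -0.5 10 0 0 0" --pt "-1 0 0 12 0 0 0" --pt "-1 0 0 12 0 0 0" --pt "-1 0 0 8 0 0 0" --pt "-1 0 0 5 0 0 0" --pt "-1 0 0 2 0 0 0" --pt "-1 0 0 0 0 0 0"

```text
time_s: 12.0
tcp_pos: [0.608, -0.0265, 0.0659]
orientation: [-2.383, -2.046, -0.002]
ft_force: [-0.4, -0.3, -1.4]
gripper_width: 0.314
gripper_force: 49.9
```

apply_moves --pt "-1 0 0 0 0 0 0" --pt "-1 0 0 0 0 0 0" --pt "-1 0 0 0 0 0 0"

```text
time_s: 12.3
tcp_pos: [0.6083, -0.0266, 0.0667]
orientation: [2.383, 2.047, 0.003]
ft_force: [-0.3, 0.1, -1.7]
gripper_width: 0.321
gripper_force: 49.9
```

apply_moves --pt "-1 0 0 2 0 0 0" --pt "-1 0 0 2 0 0 0" --pt "-1 0 0 2 0 0 0" --pt "-1 0 0 1 0 0 0" --pt "-1 0 0 0 0 0 0"

```text
time_s: 12.8
tcp_pos: [0.6078, -0.0265, 0.0587]
orientation: [-2.383, -2.046, -0.001]
ft_force: [-0.4, -0.7, -0.2]
gripper_width: 0.324
gripper_force: 49.9
```

apply_moves --pt "-1 0 0 1 0 0 0" --pt "-1 0 0 0.5 0 0 0" --pt "-1 0 0 0 0 0 0"

```text
time_s: 13.1
tcp_pos: [0.608, -0.0266, 0.0576]
orientation: [-2.383, -2.046, -0.002]
ft_force: [0.2, 0.3, -0.8]
gripper_width: 0.319
gripper_force: 49.9
```

apply_moves --pt "-1 0 0 0.5 0 0 0" --pt "-1 0 0 0.5 0 0 0" --pt "-1 0 0 0 0 0 0"

```text
time_s: 13.4
tcp_pos: [0.608, -0.0265, 0.0566]
orientation: [-2.383, -2.046, -0.002]
ft_force: [1.1, 0.1, -1.6]
gripper_width: 0.32
gripper_force: 49.9
```

apply_moves --pt "-1 0 0 0.5 0 0 0" --pt "-1 0 0 0.5 0 0 0" --pt "-1 0 0 0 0 0 0"

```text
time_s: 13.7
tcp_pos: [0.6079, -0.0265, 0.0555]
orientation: [-2.383, -2.046, -0.002]
ft_force: [-0.5, -0.2, -0.9]
gripper_width: 0.319
gripper_force: 49.9
```

apply_moves --pt "-1 0 0 0.5 0 0 0" --pt "-1 0 0 0 0 0 0" --pt "-1 0 0 0 0 0 0"

```text
time_s: 14.0
tcp_pos: [0.608, -0.0266, 0.0552]
orientation: [-2.383, -2.046, -0.002]
ft_force: [1.0, 0.3, -0.6]
gripper_width: 0.32
gripper_force: 49.9
```

apply_moves --pt "-1 0 0 0.5 0 0 0" --pt "-1 0 0 0.5 0 0 0" --pt "-1 0 0 0 0 0 0"

```text
time_s: 14.3
tcp_pos: [0.6081, -0.0266, 0.0549]
orientation: [-2.383, -2.046, -0.002]
ft_force: [-2.5, -0.7, 3.5]
gripper_width: 0.318
gripper_force: 50.4
```

apply_moves --pt "-1 0 0 0.5 0 0 0" --pt "-1 0 0 0 0 0 0" --pt "-1 0 0 0 0 0 0"

```text
time_s: 14.6
tcp_pos: [0.6081, -0.0266, 0.0549]
orientation: [-2.383, -2.046, -0.002]
ft_force: [-3.1, -0.0, 4.9]
gripper_width: 0.319
gripper_force: 50.9
```

Contact at about 5 N, so the fuse is seated. I'll release it with a partial opening to clear the knob.

apply_moves --pt "-0.2 0 0 0 0 0 0" --pt "-0.1 0 0 0 0 0 0" --pt "0 0 0 0 0 0 0" --pt "0.05 0 0 0 0 0 0" --pt "0.05 0 0 0 0 0 0" --pt "0.05 0 0 0 0 0 0"

```text
time_s: 15.2
tcp_pos: [0.6079, -0.0265, 0.0533]
orientation: [-2.383, -2.046, -0.001]
ft_force: [0.2, 0.4, -0.1]
gripper_width: 0.519
gripper_force: 0.0
```

apply_moves --pt "0.05 0 0 -6 0 0 0" --pt "0.05 0 0 -12 0 0 0" --pt "0.05 0 0 -18 0 0 0" --pt "0.05 0 0 -18 0 0 0" --pt "0.05 0 0 -16 0 0 0" --pt "0.05 0 0 -10 0 0 0"

```text
time_s: 15.8
tcp_pos: [0.609, -0.0268, 0.1368]
orientation: [2.382, 2.045, 0.006]
ft_force: [0.2, -0.7, -0.4]
gripper_width: 0.525
gripper_force: 0.0
```

```bash
python3 - <<'E'
from fit import *
s,q=run()
Rz=R.from_euler("z",q[2]);k=Rz.apply([-.035,0,0])+np.r_[q[:2],0]
# view pose: camera over tester
st=arm.get_state();print(np.round(st["tcp_pos"],4),st["gripper_width"],st["qpos"])
th=.16; az=q[2]+np.pi/4-th   # pointer azimuth
az2=az-np.pi/2
print("pointer az",az,"tool y az",az2)
plan([k[0]+.0,k[1]-.06,.16],down(az2),g=.05,v=25,w=6)
E
```

```text
[ 0.574  -0.0218 -0.1509] [[-0.1, -0.3], [1.1, -0.5], [0.6, 0.3], [0.8, 1.2], [-1.1, -0.5], [1.5, -1.3], [0.9, 0.6], [-3.9, 1.1]]
robust [ 0.5736 -0.0217 -0.1533]
[ 0.609  -0.0268  0.1368] 0.5247975388073914 [-1.37683684e-01  2.50855915e-01  1.37075274e+00  1.37205255e-03
  1.51558022e+00  1.40625519e-02]
pointer az 0.47210794430140324 tool y az -1.0986883824934934
[0.05, -6.0, -6.2, -2.4, 0.0, 0.0, 5.4],[0.05, -6.5, -5.5, -2.3, 0.0, 0.0, 5.5],[0.05, -7.0, -5.0, -2.4, 0.1, -0.1, 5.4],[0.05, -7.4, -4.2, -2.3, 0.0, 0.0, 5.4],[0.05, -7.8, -3.6, -2.3, 0.0, 0.0, 5.4],[0.05, -8.1, -2.7, -2.4, 0.0, 0.0, 5.5],[0.05, -8.4, -2.0, -2.3, 0.0, 0.0, 5.4],[0.05, -8.5, -1.2, -2.3, 0.0, -0.1, 5.4],
[0.05, -8.5, -0.4, -2.4, 0.1, 0.0, 5.4],[0.05, -8.6, 0.4, -2.3, 0.0, 0.0, 5.5],end [ 0.539  -0.0763  0.16  ] [-3.055 -0.733  0.   ]
```

```bash
python3 - <<'E'
from fit import *
plan([.539,-.0163,.17],down(-1.099),g=.05,v=25,w=6)
E
```

```text
[0.05, 0.0, -7.1, -3.4, 0.0, 0.0, 5.4],[0.05, -0.7, -7.0, -3.3, 0.0, 0.0, 5.5],[0.05, -1.3, -6.9, -3.4, 0.1, -0.1, 5.4],[0.05, -2.1, -6.8, -3.3, 0.0, 0.0, 5.4],[0.05, -2.6, -6.6, -3.3, 0.0, 0.0, 5.4],[0.05, -3.2, -6.3, -3.4, 0.0, 0.0, 5.5],[0.05, -3.9, -5.9, -3.3, 0.0, 0.0, 5.4],[0.05, -4.3, -5.6, -3.3, 0.0, -0.1, 5.4],
[0.05, -4.9, -5.1, -3.4, 0.1, 0.0, 5.4],[0.05, -5.3, -4.6, -3.3, 0.0, 0.0, 5.5],end [ 0.5391 -0.0163  0.17  ] [-3.055 -0.733  0.   ]
```

apply_moves --pt "0.05 0 -7 -3 0 0 5.4" --pt "0.05 -1 -7 -3 0 0 5.5" --pt "0.05 -1 -7 -3 0 0 5.4" --pt "0.05 -2 -7 -4 0 0 5.4" --pt "0.05 -3 -7 -3 0 0 5.4" --pt "0.05 -3 -6 -3 0 0 5.5" --pt "0.05 -4 -6 -4 0 0 5.4" --pt "0.05 -4 -6 -3 0 0 5.4"

```text
time_s: 16.6
tcp_pos: [0.5513, -0.0177, 0.1604]
orientation: [-2.973, -1.014, -0.002]
ft_force: [-0.4, 0.7, -0.1]
gripper_width: 0.525
gripper_force: 0.0
```

apply_moves --pt "0.05 -5 -5 -4 0 0 5.4" --pt "0.05 -5 -5 -3 0 0 5.5" --pt "0.05 0 0 0 0 0 0" --pt "0.05 0 0 0 0 0 0" --pt "0.05 0 0 0 0 0 0" --pt "0.05 0 0 0 0 0 0" --pt "0.05 0 0 0 0 0 0"

```text
time_s: 17.3
tcp_pos: [0.5377, -0.0154, 0.1663]
orientation: [-3.053, -0.734, -0.0]
ft_force: [-0.1, 0.0, -0.1]
gripper_width: 0.524
gripper_force: 0.0
```

```bash
python3 - <<'E'
from fit import *
_,q=run();s=arm.snapshot("wrist");pickle.dump(s,open("w7.pkl","wb"));st=arm.get_state();print(np.round(st["tcp_pos"],4),st["orientation"],np.round(st["ft_force"],2))
Rz=R.from_euler("z",q[2]);T=lambda P:Rz.apply(np.array(P)/1e3)+[q[0],q[1],0]
n=["fuse corners top"];print("pred fuse top",proj(s,T([[21,-23,81.5],[21,23,81.5],[49,-23,81.5],[49,23,81.5]])).round(0).tolist())
a=.785-.16
K=lambda x,y,z:[-35+x*np.cos(a)-y*np.sin(a),x*np.sin(a)+y*np.cos(a),55+z]
print("pred bar top",proj(s,T([K(25,6.5,27),K(25,-6.5,27),K(-19,-6.5,27),K(-19,6.5,27)])).round(0).tolist())
print("mark",proj(s,T([[-35+32*np.cos(-.611),32*np.sin(-.611),55]])).round(0))
i=s["img"][:,:,::-1];cv2.imwrite("pics/w7.png",cv2.resize(np.clip(255*(i/255.)**.6,0,255).astype(np.uint8),(784,588),interpolation=cv2.INTER_CUBIC))
E
```

```text
[ 0.574  -0.0218 -0.1509] [[-0.1, -0.3], [1.1, -0.5], [0.6, 0.3], [0.8, 1.2], [-1.1, -0.5], [1.5, -1.3], [0.9, 0.6], [-3.9, 1.1]]
robust [ 0.5736 -0.0217 -0.1533]
[ 0.5377 -0.0154  0.1664] [-3.05332300e+00 -7.33653706e-01 -4.86860281e-04] [-0.23 -0.4  -0.6 ]
pred fuse top [[351.0, 172.0], [304.0, 137.0], [375.0, 143.0], [327.0, 105.0]]
pred bar top [[277.0, 181.0], [294.0, 181.0], [293.0, 233.0], [278.0, 233.0]]
mark [[319. 191.]]
```

View pics/w7.png

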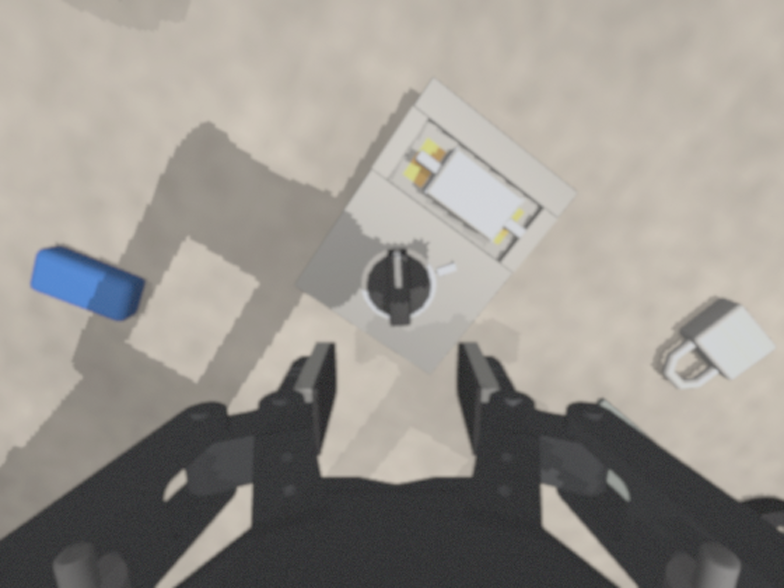

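The fuse sits in the recess, with its top-face corners within a few pixels of the prediction. The knob bar is at (398,287), aligned with the tool to within about 0.05 rad. I'll descend onto the knob.

apply_moves --pt "0 0.5 0.5 10 0 0 -1" --pt "0 0 1 16 0 0 -1" --pt "0 0 0 18 0 0 0" --pt "0 0 0 18 0 0 0" --pt "0 0 0 16 0 0 0" --pt "0 0 0 10 0 0 0" --pt "0 0 0 6 0 0 0" --pt "0 0 0 4 0 0 0"

```text
time_s: 18.15
tcp_pos: [0.5387, -0.0163, 0.0681]
orientation: [-3.04, -0.787, -0.001]
ft_force: [0.0, 0.6, 0.3]
gripper_width: 0.497
gripper_force: 0.0
```

apply_moves --pt "0 0 0 1 0 0 0" --pt "0 0 0 0 0 0 0" --pt "0 0 0 0 0 0 0" --pt "0 0 0 0 0 0 0"

```text
time_s: 18.55
tcp_pos: [0.5392, -0.0164, 0.0683]
orientation: [-3.041, -0.787, -0.003]
ft_force: [-0.2, 0.0, -0.1]
gripper_width: 0.503
gripper_force: 0.0
```

```bash
python3 - <<'E'
from h import *
st=arm.get_state();p=np.array(st["tcp_pos"]);Rt=R.from_rotvec(st["orientation"]);print(p,Rt.apply([0,1,0]),st["gripper_width"],st["qpos"])
print("to go",(Rt.inv().apply(np.array([.539,-.0163,.0635])-p)*1e3).round(1))
E
```

```text
[ 0.53920387 -0.01636439  0.06829991] [ 4.84892867e-01 -8.74573537e-01 -1.88933661e-04] 0.5025694627637445 [-1.36288508e-01  1.52844400e-01  1.62921422e+00  1.40913038e-03
  1.35800935e+00  9.27970799e-01]
to go [-0.2 -0.2  4.8]
```

apply_moves --pt "0 0 0 2 0 0 0" --pt "0 0 0 2 0 0 0" --pt "-0.4 0 0 0 0 0 0" --pt "-1 0 0 0 0 0 0" --pt "-1 0 0 0 0 0 0" --pt "-1 0 0 0 0 0 0" --pt "-1 0 0 0 0 0 0" --grip_force 60

```text
time_s: 19.25
tcp_pos: [0.5387, -0.0163, 0.0636]
orientation: [-3.04, -0.786, -0.001]
ft_force: [-0.3, 0.9, 0.2]
gripper_width: 0.138
gripper_force: 60.4
```

apply_moves --pt "-1 0 0 1 0 0 0" --pt "-1 0 0 1 0 0 0" --pt "-1 0 0 0 0 0 0" --pt "-1 0 0 0 0 0 0"

```text
time_s: 19.65
tcp_pos: [0.5388, -0.0162, 0.0636]
orientation: [-3.04, -0.786, -0.002]
ft_force: [-5.0, 1.2, 9.2]
gripper_width: 0.13
gripper_force: 61.6
```

apply_moves --pt "-1 -0.9 -0.5 0.5 0 0 0" --pt "-1 0 0 0.5 0 0 0" --pt "-1 0 0 0 0 0 0" --pt "-1 0 0 0 0 0 0"

```text
time_s: 20.05
tcp_pos: [0.5388, -0.0162, 0.0636]
orientation: [-3.041, -0.787, -0.006]
ft_force: [-3.0, 1.3, 10.6]
gripper_width: 0.137
gripper_force: 61.8
```

apply_moves --pt "-1 0 0 0.5 0 0 0" --pt "-1 0 0 0 0 0 0" --pt "-1 0 0 0 0 0 0"

```text
time_s: 20.35
tcp_pos: [0.5388, -0.0162, 0.0636]
orientation: [-3.041, -0.787, -0.006]
ft_force: [-4.6, 0.9, 13.1]
gripper_width: 0.132
gripper_force: 62.1
```

apply_moves --pt "-1 -0.9 -0.5 0.7 0 0 0" --pt "-1 0 0 0.7 0 0 0" --pt "-1 0 0 0 0 0 0" --pt "-1 0 0 0 0 0 0" --pt "-1 0 0 0 0 0 0"

```text
time_s: 20.85
tcp_pos: [0.5388, -0.0162, 0.0635]
orientation: [3.041, 0.787, 0.01]
ft_force: [-5.4, 1.8, 16.8]
gripper_width: 0.132
gripper_force: 62.6
```

apply_moves --pt "-1 0 0 0.3 0 0 2" --pt "-1 0 0 0.2 0 0 3" --pt "-1 0 0 0 0 0 4" --pt "-1 0 0 0 0 0 4"

```text
time_s: 21.25
tcp_pos: [0.5388, -0.0163, 0.0635]
orientation: [3.111, 0.435, 0.01]
ft_force: [-4.6, 1.5, 18.1]
gripper_width: 0.137
gripper_force: 63.0
```

```bash
python3 - <<'E'
from h import *
s=arm.snapshot("side")
st=arm.get_state();Rt=R.from_rotvec(st["orientation"]);y=Rt.apply([0,1,0]);print(st["tcp_pos"],"tool y az",np.arctan2(y[1],y[0]),np.round(st["ft_force"],1),np.round(st["moment"],2),st["qpos"].round(3) if hasattr(st["qpos"],"round") else st["qpos"])
for k,z in(("recess",.0475),("tester",0)):
    for r in arm.landmark_of(k,s)[:2]: print(k,r["score"],r["pixel"],atz(s,r["pixel"],z)[:2])
E
```

```text
[ 0.53883942 -0.01628846  0.0634841 ] tool y az -1.2954200353755965 [-5.3  2.2 18.3] [0.23 1.01 0.19] [-0.136  0.153  1.639  0.002  1.343  1.159]
recess 0.84 [295.9, 218.4] [ 0.60646199 -0.02943963]
tester 0.92 [285.1, 235.1] [ 0.56662093 -0.02383583]
```

apply_moves --pt "-1 0 0 0.1 0 0 4" --pt "-1 0 0 0 0 0 5" --pt "-1 0 0 0 0 0 5" --pt "-1 0 0 0 0 0 5" --pt "-1 0 0 0 0 0 5" --pt "-1 0 0 0 0 0 5"

```text
time_s: 22.0
tcp_pos: [0.5388, -0.0164, 0.0635]
orientation: [-3.12, 0.359, -0.01]
ft_force: [-5.6, 1.2, 19.0]
gripper_width: 0.136
gripper_force: 63.1
```

```bash
python3 - <<'E'
from h import *
s=arm.snapshot("side")
st=arm.get_state();Rt=R.from_rotvec(st["orientation"]);y=Rt.apply([0,1,0]);print(st["tcp_pos"],"tool y az",np.arctan2(y[1],y[0]),np.round(st["ft_force"],1),np.round(st["moment"],2))
for k,z in(("recess",.0475),("tester",0)):
    for r in arm.landmark_of(k,s)[:2]: print(k,r["score"],r["pixel"],atz(s,r["pixel"],z)[:2])
E
```

```text
[ 0.53883916 -0.01638474  0.06347475] tool y az -1.8027681439023917 [-5.1  1.2 18.9] [0.17 1.03 0.14]
recess 0.6 [295.1, 216.7] [ 0.61044124 -0.02165318]
tester 0.76 [284.2, 234.8] [ 0.56554333 -0.02089951]
```

apply_moves --pt "-1 0 0 0 0 0 5" --pt "-1 0 0 0 0 0 5" --pt "-1 0 0 0 0 0 5" --pt "-1 0 0 0 0 0 5" --pt "-1 0 0 0 0 0 5" --pt "-1 0 0 0 0 0 4" --pt "-1 0 0 0 0 0 1" --pt "-1 0 0 0 0 0 0"

```text
time_s: 22.95
tcp_pos: [0.5388, -0.0165, 0.0635]
orientation: [-2.921, 1.149, -0.009]
ft_force: [-5.3, -0.0, 18.0]
gripper_width: 0.137
gripper_force: 63.0
```

```bash
python3 - <<'E'
from h import *
s=arm.snapshot("side")
st=arm.get_state();Rt=R.from_rotvec(st["orientation"]);y=Rt.apply([0,1,0]);print(st["tcp_pos"],"tool y az",np.arctan2(y[1],y[0]),np.round(st["ft_force"],1),np.round(st["moment"],2))
for k,z in(("recess",.0475),("tester",0)):
    for r in arm.landmark_of(k,s)[:2]: print(k,r["score"],r["pixel"],atz(s,r["pixel"],z)[:2])
E
```

```text
[ 0.53879578 -0.01647211  0.06350353] tool y az -2.320390139567582 [-5.7  1.  18.8] [0.14 1.05 0.22]
recess 0.9 [296.1, 218.3] [ 0.60725042 -0.02949559]
recess 0.55 [297.2, 218.3] [ 0.60972296 -0.03177554]
tester 0.65 [285.1, 227.8] [0.59050539 0.00233816]
```

apply_moves --pt "-1 0.5 -0.5 -2 0 0 0" --pt "-1 0.5 -0.5 -2 0 0 0" --pt "-1 0.5 -0.4 -1 0 0 0" --pt "-1 0 0 0 0 0 0" --pt "-0.5 0 0 0 0 0 0" --pt "-0.2 0 0 0 0 0 0" --pt "0 0 0 0 0 0 0" --pt "0 0 0 0 0 0 0"

```text
time_s: 23.9
tcp_pos: [0.5386, -0.0163, 0.0626]
orientation: [-2.922, 1.151, 0.001]
ft_force: [-0.1, -0.3, 0.4]
gripper_width: 0.499
gripper_force: 0.0
```

apply_moves --pt "0 0 0 0 0 0 0" --pt "0 0 0 0 0 0 0" --pt "0 0 0 -6 0 0 0" --pt "0 0 0 -14 0 0 0" --pt "0 0 0 -25 0 0 0" --pt "0 0 0 -30 0 0 0" --pt "0 0 0 -30 0 0 0" --pt "0 0 0 -20 0 0 0"

```text
time_s: 24.7
tcp_pos: [0.5398, -0.0166, 0.1926]
orientation: [-2.921, 1.15, -0.008]
ft_force: [0.3, -0.0, 0.4]
gripper_width: 0.497
gripper_force: 0.0
```

apply_moves --pt "0 0 0 -8 0 0 0" --pt "0 0 0 0 0 0 0" --pt "0 0 0 0 0 0 0" --pt "0 0 0 0 0 0 0" --pt "0 0 0 0 0 0 0"

```text
time_s: 25.2
tcp_pos: [0.538, -0.0164, 0.1945]
orientation: [-2.922, 1.151, 0.005]
ft_force: [1.1, 0.2, 0.2]
gripper_width: 0.498
gripper_force: 0.0
```

```bash
python3 - <<'E'
from fit import *
_,q=run();s=arm.snapshot("wrist");pickle.dump(s,open("w8.pkl","wb"));st=arm.get_state();print(np.round(st["tcp_pos"],4),st["gripper_width"],np.round(st["ft_force"],2))
Rz=R.from_euler("z",q[2]);T=lambda P:Rz.apply(np.array(P)/1e3)+[q[0],q[1],0]
print("pred fuse top",(1.4*proj(s,T([[21,-23,81.5],[21,23,81.5],[49,-23,81.5],[49,23,81.5]]))).round(0).tolist())
a=.785-1.4
K=lambda x,y,z:[-35+x*np.cos(a)-y*np.sin(a),x*np.sin(a)+y*np.cos(a),55+z]
print("pred bar ends, mark",(1.4*proj(s,T([K(25,0,27),K(-19,0,27),K(26,0,0),K(38,0,0)]))).round(0).tolist())
print("corners",(1.4*proj(s,T([[75,55,55],[75,-55,55],[-75,55,55],[-75,-55,55]]))).round(0).tolist())
i=s["img"][:,:,::-1];cv2.imwrite("pics/w8.png",cv2.resize(np.clip(255*(i/255.)**.6,0,255).astype(np.uint8),(784,588),interpolation=cv2.INTER_CUBIC))
E
```

```text
[ 0.574  -0.0218 -0.1509] [[-0.1, -0.3], [1.1, -0.5], [0.6, 0.3], [0.8, 1.2], [-1.1, -0.5], [1.5, -1.3], [0.9, 0.6], [-3.9, 1.1]]
robust [ 0.5736 -0.0217 -0.1533]
[ 0.5381 -0.0164  0.1948] 0.5014974593640275 [ 0.36 -0.85  0.87]
pred fuse top [[375.0, 187.0], [315.0, 230.0], [348.0, 147.0], [287.0, 192.0]]
pred bar ends, mark [[397.0, 243.0], [395.0, 309.0], [396.0, 235.0], [397.0, 218.0]]
corners [[235.0, 184.0], [370.0, 82.0], [365.0, 354.0], [491.0, 274.0]]
```

View pics/w8.png

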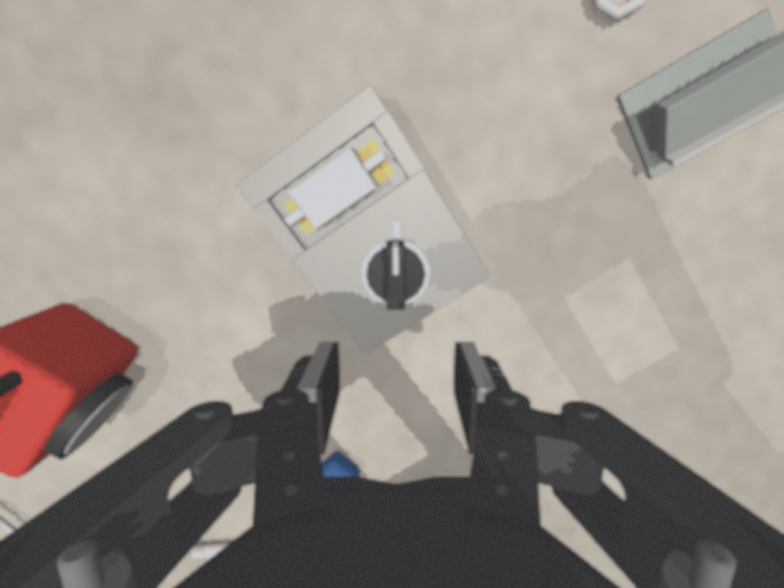

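The pointer at (396,243) lines up with the mark at (397,228). The fuse lies flat in the recess at (332,188), and the tester corners match where they started. Handing in.

```bash
python3 -c "
from station import arm
print(arm.hand_in())"
```

```text
the job is handed in; nothing more can be done
None
```

The job is handed in (verdict not shown). In the last picture the fuse lies flat in the recess, released, the knob pointer lines up with the raised mark, and the tester is where it began; I disturbed no bystanders that I could see.

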